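Build up a piston head on the assembly spindle

ROBOT

A 6-joint arm with a two-finger parallel gripper is mounted at the origin on the work surface. World frame = base frame: x ahead of the robot, y to its left, z up, the work surface at z = 0. Lengths are in m, angles in degrees, forces in N, time in s.
With the tool pointing down it reaches from about 0.225 to 0.725 m from the base axis. Payload 3.1 kg.
Tool frame: the origin (TCP) lies between the finger pads; the fingertips stand 17 mm ahead of it and the grasp point (between the pads) lies 2 mm behind it; z points along the fingers, y is the line along which they close (so a half turn about z gives the same grasp; the last joint's range is limited). The gripper opens to 85 mm and grips with 20 to 120 N. Pads are 22 mm wide; open, the fingers measure 114 mm over their backs; the gripper's body (76 mm by 85 mm) begins 54 mm behind the grasp point. The pads swing forward as they close: fully open they stand 13 mm farther back than shut.
Start: joints at [-75.218, 2.75, 5.684, 92.934, 0, 82.678], TCP at [0.198, -0.486, 0.248] pointing down, gripper open.
Joint ranges: [-166.93, 166.93], [-56.73, 111.36], [-69.38, 81.34], [-121.58, 131.49], [-85.45, 84.26], [-180, 180]. Speed limits (degrees/s): [159.86, 159.86, 180, 180, 180, 180].

INTERFACE

Orientations are given as a 3x3 rotation matrix whose columns are the frame's x, y, z axes.
In Python, from workcell import ctrl gives the robot as it stands. The module is installed in compiled form; this text tells all that it offers.
- The arm moves only by the tool send_rows, never from a script. Its argument "plan" is a list that holds one entry, the list of rows, each a list of 7 numbers: the gripper command: -1 is fully open, 1 is shut, values between are in proportion, then the shift along the world's x, y, z in mm, then the turn, a rotation vector about the world's x, y, z in degrees. In form: [[[jaw, tx, ty, tz, ax, ay, az], ...]]. A call has 1 to 12 rows; each row is the pose to reach, as a shift and turn from the pose commanded when the call began; what a row does not reach only later rows make up. A row lasts 1/10 s, in which the tool goes at most 50 mm and 8.59 degrees, less where a joint would pass 70% of its speed; a pose out of reach is approached as far as the arm can. A call with a gripper value outside its range is refused whole. The fingers move at their own pace and stop on an object; "squeeze" is the grip in N (left out, the last holds). Time passes only in rows, so rows that repeat a pose let the fingers close. It gives the time, the measured TCP pose, the force, the opening and the grip force at its end, in the units of the state.
- ctrl.observe(): the state, without advancing time (a new reading comes with each control period).
- ctrl.read_camera(name): name is "scene" or "top" or "wrist"; returns (picture, depth): 400x640x3 uint8, red, green, blue; 400x640 float32, m along the optical axis (not along the pixel's ray), 0 where there is no reading.
- ctrl.get_calibration(name): a dict with "vfov" (degrees; the focal length in pixels is half the picture's height over the tangent of half this angle, whatever the lens; pixels are square), "cx", "cy" (the principal point, pixels), "dist_coeffs" ([k1, k2, p1, p2, k3] as OpenCV has them; the pictures are not rectified), "camera_from_world" (4x4, takes a point from world to camera coordinates). Camera axes: x right, y up, looking along -z (the intrinsics and any distortion apply to the point x, -y, -z); pixel columns grow to the right and rows downward; lengths in m; the calibration is good to about 2 mm. A picture is of the moment at which its call begins: read the wrist's pose just before it. get_calibration takes no time and is no camera call; for the wrist camera it gives the pose at the moment of the call.
- ctrl.hand_in(): hands the job in; it is judged then, once.
Trained networks look in the newest picture that a camera, given by its name, has taken for a name from the list of things; names that differ only in an ending like _2 or _b are one class to them, and where a whole thing is asked for, a point or a joint stands for the part that bears it (a point fixed in the world has none). Each returns a list of dicts, best first, with "conf" (0 to 1); they miss things now and then, are a little off and sometimes report something else, mostly with a low value. They report only what shows in the picture. A call takes as long as a camera call. They do not tell look-alikes from the thing itself.
- ctrl.trace(camera, thing): "region" (400x640 bool, what is visible of it) and "extent" ([centre column, centre row, width, height] in pixels, round what is visible of it).
- ctrl.mark_of(camera, thing): "pixel" ([row, column] in pixels: a listed point, or the origin of a listed thing).
The state is a dict: "clock": time; "joint_positions": joint angles; "qd": joint speeds; "joint_torque": joint torques, N m; "eef_pos": TCP position; "ee_rot": TCP orientation; "contact_force": force on the tool from outside, world axes, zero at the start; "torque": the same for the moment, N m; "opening": finger opening in m; "grip_force": force on a finger pad.
Only numpy, scipy, OpenCV 4.12 (cv2) and the standard library are available. Lean on these libraries where they do the work, as an engineer would, in place of code of your own. Each camera call takes 0.05 s, during which the arm holds its last target. There are 200 camera calls.

TASK

Build up the piston head on the upright spindle of the green assembly stand: first the grey steel ring, on it the copper-coloured bronze ring, then the blue ring, and last the red cap, open side down, so that all four lie flat on one another. Lower each part onto the one below before letting go, do not drop it down the spindle, and leave the yellow bin, the oil bottle and the brush where they are.

Things in the scene. Friction and masses are not known exactly. Their poses are not given: they have to be found in the camera images.
- stand_seat (a point): Fixed green stand: square base plate 100 x 100 mm, 12 mm thick, with an upright aluminium spindle of diameter 18 mm at its centre that rises 62 mm above the plate (its top 8 mm taper to 8 mm diameter). This point lies on the plate's upper face, 12 mm above the bench, on the spindle's axis; z is up along the spindle, x and y are along the plate's sides. Four flat bolt heads, 3 mm high, near the corners (for looks only).
- steel_ring_mid (a point): Loose grey steel ring lying flat on the bench, outer diameter 60 mm, through-bore 28 mm, height 18 mm, about 0.3 kg. This point is its centre, half-way up (9 mm above its underside); z along the bore.
- bronze_ring_mid (a point): Loose copper-coloured bronze ring lying flat on the bench, outer diameter 54 mm, through-bore 28 mm, height 18 mm, about 0.26 kg. This point is its centre, half-way up (9 mm above its underside); z along the bore.
- blue_ring_mid (a point): Loose blue plastic ring lying flat on the bench, outer diameter 58 mm, through-bore 28 mm, height 16 mm, about 0.05 kg. This point is its centre, half-way up (8 mm above its underside); z along the bore.
- red_cap_mid (a point): Loose red round cap, outer diameter 50 mm, height 24 mm, about 0.09 kg, lying with its closed face up; from below it has a blind bore of diameter 28 mm, 14 mm deep, which goes over the spindle's end (that stands 10 mm out of the three stacked rings). This point is its centre, half-way up (12 mm above its underside); z up, away from the open side.
- bin: Yellow open plastic bin, 160 x 110 x 60 mm, loose; a bystander. Origin at the centre of its underside, z up.
- oil: Amber oil bottle with a black cap, diameter 60 mm, 130 mm high, standing loose; a bystander. Origin at the centre of its underside, z up.
- brush: Paint-type hand brush, 200 mm long, 42 mm wide, 20 mm high, lying on the bench beyond the work, loose; a bystander. x along its length, handle to -x.
Things that resemble listed ones, but are neither listed nor needed, are in the scene too. Several things look just like the part that bears red_cap_mid: the one meant starts farthest to the robot's left. Several things look just like the part that bears bronze_ring_mid: the one meant starts farthest to the robot's right.

How it is judged (in metres and radians):
On the way, in this order (a step that is already met when the one before it is completed fails the run):
1. the steel ring lies flat over the spindle, on the stand's plate (horizontal distance between steel_ring_mid and stand_seat below 0.01 m and z of steel_ring_mid in the frame of stand_seat between 0.005 and 0.013 m and angle between steel_ring_mid's own z axis and vertical below 0.08 rad), for 0.2 s.
2. the bronze ring lies flat over the spindle, on the steel ring (horizontal distance between bronze_ring_mid and stand_seat below 0.01 m and z of bronze_ring_mid in the frame of stand_seat between 0.023 and 0.031 m and angle between bronze_ring_mid's own z axis and vertical below 0.08 rad), for 0.2 s.
3. the blue ring lies flat over the spindle, on the bronze ring (horizontal distance between blue_ring_mid and stand_seat below 0.01 m and z of blue_ring_mid in the frame of stand_seat between 0.04 and 0.048 m and angle between blue_ring_mid's own z axis and vertical below 0.08 rad), for 0.2 s.
At the end, for the whole second after the job is handed in: From the stand's plate upwards: steel ring, bronze ring, blue ring and red cap, each over the spindle with its centre within 10 mm of the spindle's axis, within 4 mm of its proper height (centres 9, 27, 44 and 64 mm above the plate) and within 0.08 rad of level; all released and at rest (all of step 1 and all of step 2 and all of step 3 and horizontal distance between red_cap_mid and stand_seat below 0.01 m and z of red_cap_mid in the frame of stand_seat between 0.06 and 0.068 m and angle between red_cap_mid's own z axis and vertical below 0.08 rad and linear speed of each of steel_ring, bronze_ring, blue_ring, red_cap below 0.02 m/s and contact force between the fingers and steel_ring below 0.1 N and contact force between the fingers and bronze_ring below 0.1 N and contact force between the fingers and blue_ring below 0.1 N and contact force between the fingers and red_cap below 0.1 N); the robot touches nothing.
It fails at once if the yellow bin, the oil bottle or the brush is moved by more than 30 mm, or the bottle is tipped (distance of any of bin, oil, brush from where it was at the start of the episode above 0.03 m or angle between oil's own z axis and vertical above 0.5 rad).
It fails at once if a part is dropped onto the stand (falls free of the fingers at over 0.6 m/s, about 18 mm of fall) ((horizontal distance between steel_ring_mid and stand_seat below 0.03 m and linear speed of steel_ring above 0.6 m/s and contact force between the fingers and steel_ring below 0.1 N) or (horizontal distance between bronze_ring_mid and stand_seat below 0.03 m and linear speed of bronze_ring above 0.6 m/s and contact force between the fingers and bronze_ring below 0.1 N) or (horizontal distance between blue_ring_mid and stand_seat below 0.03 m and linear speed of blue_ring above 0.6 m/s and contact force between the fingers and blue_ring below 0.1 N) or (horizontal distance between red_cap_mid and stand_seat below 0.03 m and linear speed of red_cap above 0.6 m/s and contact force between the fingers and red_cap below 0.1 N)).
It also fails if it takes over 109 s, if anything falls off the work surface, if the arm or the gripper's body presses on something with over 40 N, if the wrist force passes 120 N, or if a joint passes its speed limit or range.

## Working session

There is one attempt and no reset: what is moved stays moved. The work goes in short steps, Python scripts to look and compute and a tool call to move; the robot and the scene stay as the last step left them, time stands still between calls to the robot, and variables do not carry over. Pictures are saved under pics/ and viewed, at most 14 in all, crops included, and the job is handed in when it is done.

Besides the shell and the picture viewer there is one more tool, called after ">>>" as a command line: name --argument value ..., lists and objects as JSON in quotes. send_rows: Moves the arm, as the interface text tells. Its arguments: {"type":"object","properties":{"plan":{"type":"array","items":{"type":"array","items":{"type":"array","items":{"type":"number"}}}},"squeeze":{"type":"number"}},"required":["plan"]}

```bash
mkdir -p pics
cat > h.py <<'E'
import numpy as np, cv2
from workcell import ctrl
def K(c):
    f=200/np.tan(np.radians(c['vfov'])/2); return np.array([[f,0,c['cx']],[0,f,c['cy']],[0,0,1]])
def ray(c,uv):
    n=cv2.undistortPoints(np.array([[uv]],float),K(c),np.array(c['dist_coeffs'],float))[0,0]
    T=np.linalg.inv(np.array(c['camera_from_world'])); return T[:3,3],T[:3,:3]@np.array([n[0],-n[1],-1])
def onz(c,uv,z):
    o,d=ray(c,uv); return o+d*(z-o[2])/d[2]
def atd(c,uv,dep):
    o,d=ray(c,uv); return o+d*dep
def proj(c,p):
    T=np.array(c['camera_from_world']); q=T[:3,:3]@p+T[:3,3]
    return cv2.projectPoints(np.array([[q[0],-q[1],-q[2]]]),np.zeros(3),np.zeros(3),K(c),np.array(c['dist_coeffs'],float))[0][0,0]
def save(n,p): cv2.imwrite('pics/'+n+'.png',cv2.cvtColor(p,cv2.COLOR_RGB2BGR))
Z=dict(stand_seat=.012,steel_ring_mid=.009,bronze_ring_mid=.009,blue_ring_mid=.008,red_cap_mid=.012,bin=0,oil=0,brush=0)
E
python3 - <<'E'
from h import *
for cam in('top','scene'):
    p,d=ctrl.read_camera(cam); c=ctrl.get_calibration(cam); save(cam,p); np.save(cam+'_d',d); np.save(cam+'_p',p)
    for t in Z:
        for r in ctrl.mark_of(cam,t):
            uv=r['pixel'][::-1]
            print(cam,t,round(r['conf'],2),np.round(uv,1),np.round(onz(c,uv,Z[t]),4)[:2])
o=ctrl.observe();print(o['clock'],o['opening'],o['ee_rot'])
E
```

```text
top stand_seat 0.68 [219.3 234.1] [0.4982 0.2881]
top steel_ring_mid 0.71 [407.5 239.2] [ 0.4756 -0.2351]
top bronze_ring_mid 0.79 [237.7 163.6] [0.6973 0.238 ]
top bronze_ring_mid 0.72 [266.9 191.9] [0.6147 0.1552]
top blue_ring_mid 0.66 [363.6 179.9] [ 0.6441 -0.1186]
top red_cap_mid 0.81 [367.6 226.7] [ 0.5118 -0.1254]
top red_cap_mid 0.79 [327.2 230.4] [ 0.5034 -0.0129]
top red_cap_mid 0.35 [220.4 234.3] [0.4975 0.285 ]
top red_cap_mid 0.32 [266.2 194.9] [0.6059 0.1569]
top bin 0.93 [460.  172.8] [ 0.6605 -0.3922]
top oil 0.69 [187.2 170.1] [0.6826 0.3843]
top brush 0.96 [320. 142.] [0.7577 0.0027]
scene stand_seat 0.62 [352.4 127.2] [0.5037 0.2861]
scene steel_ring_mid 0.73 [211.1 246.3] [ 0.4739 -0.2341]
scene steel_ring_mid 0.35 [426.6 134.5] [0.6822 0.3841]
scene bronze_ring_mid 0.6 [400.  166.7] [0.6872 0.2347]
scene bronze_ring_mid 0.59 [360.5 171.8] [0.6155 0.1595]
scene blue_ring_mid 0.79 [303.4 244. ] [ 0.6373 -0.1046]
scene blue_ring_mid 0.43 [360.9 169.2] [0.6107 0.1686]
scene red_cap_mid 0.93 [284.8 191.7] [ 0.505  -0.0094]
scene red_cap_mid 0.58 [257.  219.2] [ 0.5074 -0.115 ]
scene bin 0.65 [220.1 348.1] [ 0.657  -0.3965]
scene oil 0.7 [284.8 193.2] [ 0.5007 -0.0054]
scene oil 0.57 [426.9 134.4] [0.6788 0.3946]
scene brush 0.62 [380.8 243. ] [0.7742 0.0067]
0.9 0.08540860425540658 [[ 9.26494770e-01  3.76307641e-01 -1.60575740e-06]
 [ 3.76307641e-01 -9.26494770e-01 -3.40871478e-05]
 [-1.43149800e-05  3.09773054e-05 -9.99999999e-01]]
```

View pics/top.png

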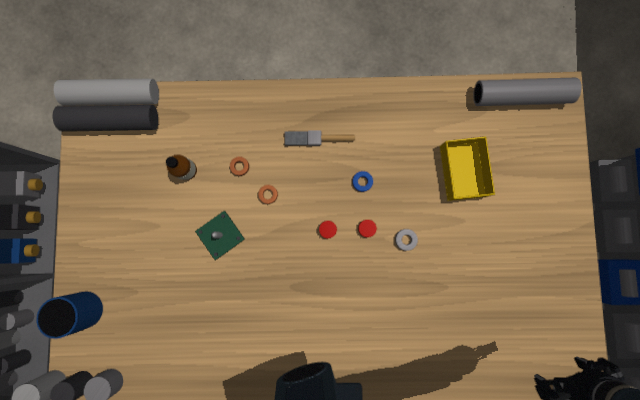

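View pics/scene.png

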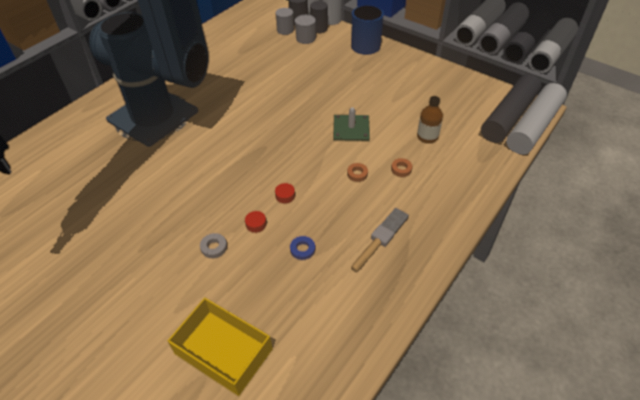

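Top view: caps are at (327,230) and (367,228). +y is image-left, so the cap farthest to the robot's left is (327,230). Bronze rings are at (267,193) and (239,165). The one farthest to the right is (267,193). I'll confirm with an enlarged crop and refine the positions from the traces.

Run:
```python
from h import *
p=np.load('top_p.npy'); c=ctrl.get_calibration('top'); d=np.load('top_d.npy')
save('crop',cv2.resize(p[120:270,170:430],None,fx=3,fy=3,interpolation=cv2.INTER_CUBIC))
top={'steel_ring_mid':.018,'bronze_ring_mid':.018,'blue_ring_mid':.016,'red_cap_mid':.024}
for t in top:
    for r in ctrl.trace('scene',t)[:0]: pass
p2,_=ctrl.read_camera('top')
for t in top:
    for r in ctrl.trace('top',t):
        if r['conf']<.4: continue
        v,u=np.nonzero(r['region']); uv=((u.min()+u.max())/2,(v.min()+v.max())/2); m=(u.mean(),v.mean())
        print(t,round(r['conf'],2),np.round(uv,1),np.round(m,1),np.round(onz(c,uv,top[t]*.7),4)[:2],np.round(onz(c,m,top[t]*.7),4)[:2])
w=ctrl.get_calibration('wrist'); o=ctrl.observe()
T=np.linalg.inv(np.array(w['camera_from_world'])); R=np.array(o['ee_rot'])
print('cam in tcp',R.T@(T[:3,3]-o['eef_pos']),'\n',R.T@T[:3,:3],w['vfov'],w['cx'],w['cy'],w['dist_coeffs'],np.linalg.inv(np.array(c['camera_from_world']))[:3,3])
# stand: green mask and its rect
h=cv2.cvtColor(p,cv2.COLOR_RGB2HSV); m=((h[...,0]>60)&(h[...,0]<95)&(h[...,1]>80)).astype(np.uint8); m[:, :190]=0;m[:,250:]=0;m[:205]=0;m[265:]=0
cs=max(cv2.findContours(m,0,2)[0],key=cv2.contourArea); r=cv2.minAreaRect(cs); print(r,onz(c,r[0],.012))
```

```text
steel_ring_mid 0.76 [406. 239.] [405.9 238.8] [ 0.4762 -0.2303] [ 0.4766 -0.2301]
bronze_ring_mid 0.62 [239.5 165. ] [239.4 164.5] [0.6924 0.2322] [0.694  0.2324]
bronze_ring_mid 0.54 [267.5 194.5] [267.4 194.5] [0.6069 0.1531] [0.6068 0.1533]
blue_ring_mid 0.49 [362. 181.] [362.2 180.8] [ 0.6406 -0.1136] [ 0.6412 -0.1141]
red_cap_mid 0.61 [366.  228.5] [366.3 228.2] [ 0.5068 -0.1203] [ 0.5075 -0.1213]
red_cap_mid 0.57 [327.5 229.5] [327.2 229.4] [ 0.5057 -0.0137] [ 0.5061 -0.0129]
cam in tcp [ 0.07442365 -0.00073516 -0.12532946] 
 [[-4.56143581e-04  9.56775318e-01  2.90827753e-01]
 [ 9.99999782e-01  2.97832071e-04  5.88613381e-04]
 [ 4.76552923e-04  2.90827958e-01 -9.56775246e-01]] 71.33658615778438 318.33332843078665 201.6916953153368 [0.00939339 0.         0.         0.         0.        ] [0.47410994 0.00925893 1.17497425]
((219.2540283203125, 235.0265655517578), (34.45682144165039, 36.042701721191406), 54.78240966796875) [0.49558729 0.28821737 0.012     ]
```

View pics/crop.png

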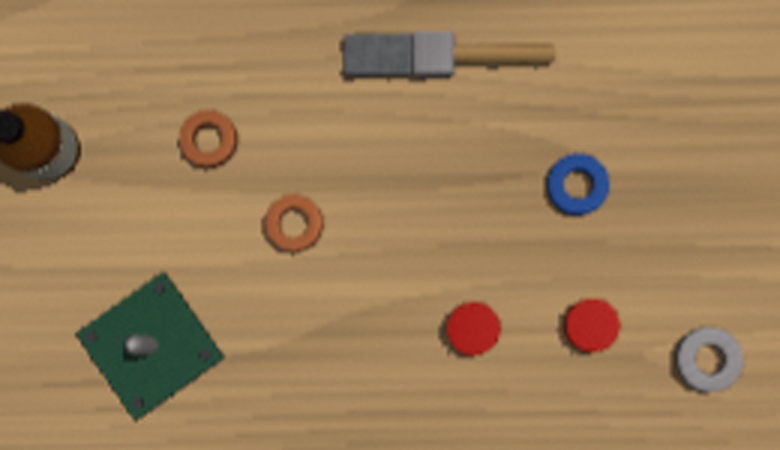

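The crop agrees: two red discs, of which the left one is the cap meant (image left is the robot's left); two bronze rings, of which the lower-right one is meant. The stand's sides lie at about 35° yaw, so I'll grip with tool y along 35°. Moving above the steel ring.

>>> send_rows --plan '[[[-1,278,256,-48,0,0,103],[-1,278,256,-48,0,0,103],[-1,278,256,-48,0,0,103],[-1,278,256,-48,0,0,103],[-1,278,256,-48,0,0,103],[-1,278,256,-48,0,0,103],[-1,278,256,-48,0,0,103],[-1,278,256,-48,0,0,103],[-1,278,256,-48,0,0,103],[-1,278,256,-48,0,0,103],[-1,278,256,-48,0,0,103],[-1,278,256,-48,0,0,103]]]' --squeeze 40

```text
clock: 2.55
eef_pos: [0.4757, -0.2302, 0.2002]
ee_rot: [[-0.581, 0.814, -0.0], [0.814, 0.581, 0.0], [0.0, -0.0, -1.0]]
contact_force: [0.8, -0.4, -0.1]
opening: 0.0854
grip_force: 0.0
```

```bash
cat >> h.py <<'E'
def look(thing,z,name=None):
    """wrist view: shift in mm from TCP to thing's top-outline centre at height z"""
    c=ctrl.get_calibration('wrist'); o=ctrl.observe(); p,d=ctrl.read_camera('wrist')
    if name: save(name,p); np.save(name,p)
    e=np.array(o['eef_pos']); print('t',round(o['clock'],2),'tcp',np.round(e,4))
    for r in ctrl.trace('wrist',thing)[:3]:
        m=r['region'].astype(np.uint8); cs=max(cv2.findContours(m,0,2)[0],key=cv2.contourArea)
        q=np.array([onz(c,a[0].astype(float),z)[:2] for a in cs],np.float32)
        (x,y),rad=cv2.minEnclosingCircle(q*1000)
        el=cv2.fitEllipse(q*1000) if len(q)>5 else None
        v,u=np.nonzero(m); dd=d[m>0]; dd=dd[dd>0]
        print(thing,round(r['conf'],2),'circ',round(x,1),round(y,1),round(2*rad,1),'ell',np.round(el[0],1),np.round(el[1],1),'shift',np.round(np.array(el[0])-e[:2]*1000,1),'uv',round(u.mean()),round(v.mean()))
    return c,p,d,o
E
python3 -c "
from h import *
look('steel_ring_mid',.018,'w1'); print(ctrl.observe()['joint_positions'])"
```

```text
t 2.55 tcp [ 0.4757 -0.2302  0.2002]
steel_ring_mid 0.77 circ 475.0 -227.8 61.3 ell [ 475. -228.] [57.4 60.6] shift [-0.7  2.1] uv 319 184
[-3.31124494e+01  2.92205872e+00  3.97607972e-01  8.74798147e+01
 -1.47081179e-03  2.17880085e+01]
```

View pics/w1.png

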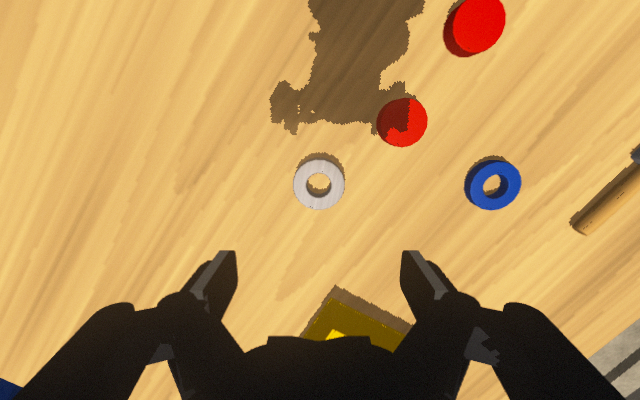

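The wrist view shows the steel ring at (319,184), about 2 mm off the TCP axis. The bin is well clear. Descending and gripping.

>>> send_rows --plan '[[[-1,-1,2,-50,0,0,0],[-1,-1,2,-100,0,0,0],[-1,-1,2,-140,0,0,0],[-1,-1,2,-165,0,0,0],[-1,-1,2,-181,0,0,0],[-1,-1,2,-181,0,0,0],[1,-1,2,-181,0,0,0],[1,-1,2,-181,0,0,0],[1,-1,2,-181,0,0,0],[1,-1,2,-181,0,0,0],[1,-1,2,-181,0,0,0],[1,-1,2,-181,0,0,0]]]' --squeeze 50

```text
clock: 3.85
eef_pos: [0.4756, -0.2295, 0.0219]
ee_rot: [[-0.574, 0.819, 0.002], [0.819, 0.574, -0.003], [-0.004, 0.0, -1.0]]
contact_force: [-1.7, 0.7, 6.2]
opening: 0.0575
grip_force: 53.0
```

>>> send_rows --plan '[[[1,0,0,10,0,0,0],[1,0,0,40,0,0,0],[1,0,0,80,0,0,0],[1,0,0,120,0,0,0],[1,0,0,120,0,0,0]]]'

```text
clock: 4.35
eef_pos: [0.4785, -0.2307, 0.1469]
ee_rot: [[-0.575, 0.818, 0.012], [0.818, 0.575, -0.007], [-0.012, 0.006, -1.0]]
contact_force: [1.7, -0.3, -2.4]
opening: 0.0576
grip_force: 54.9
```

```bash
python3 -c "
from h import *
c,p,d,o=look('steel_ring_mid',.018,'w2'); print(o['eef_pos'],o['opening'],o['contact_force'])"
```

```text
t 4.35 tcp [ 0.4785 -0.2307  0.1469]
steel_ring_mid 0.8 circ 518.8 -285.9 125.8 ell [ 519.4 -286.4] [112.9 125.6] shift [ 40.9 -55.7] uv 319 259
[ 0.47845926 -0.23067816  0.14691448] 0.05761371006074503 [ 1.69765474 -0.31044719 -2.42119942]
```

View pics/w2.png

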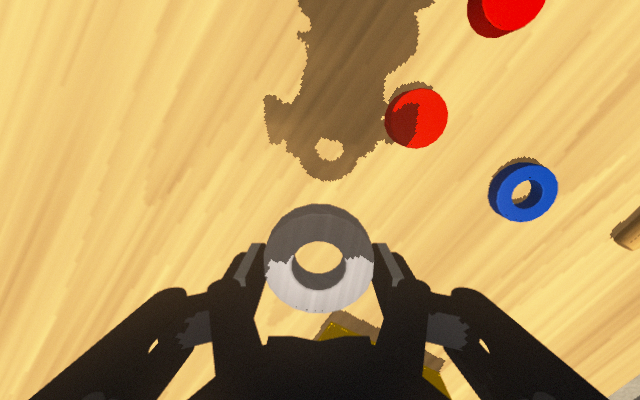

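The ring is held squarely, centred at (319,258). Carrying it to a spot short of the stand so that the wrist camera sees the spindle beyond it.

>>> send_rows --plan '[[[1,4,30,50,0,0,0],[1,9,75,60,0,0,0],[1,15,120,60,0,0,0],[1,20,165,60,0,0,0],[1,26,210,60,0,0,0],[1,32,255,60,0,0,0],[1,38,300,60,0,0,0],[1,43,345,60,0,0,0],[1,49,390,60,0,0,0],[1,54,430,60,0,0,0],[1,58,460,60,0,0,0],[1,58,460,60,0,0,0]]]'

```text
clock: 5.65
eef_pos: [0.5308, 0.2353, 0.1955]
ee_rot: [[-0.579, 0.815, -0.006], [0.815, 0.579, 0.001], [0.004, -0.004, -1.0]]
contact_force: [0.1, -1.0, -3.6]
opening: 0.0573
grip_force: 56.0
```

```bash
cat >> h.py <<'E'
def held(c,o,thing,dz):
    """centre of held part (top face dz above/below TCP) in tool axes mm"""
    e=np.array(o['eef_pos']);R=np.array(o['ee_rot'])
    r=ctrl.trace('wrist',thing)
    for r in r[:2]:
        m=r['region'].astype(np.uint8); cs=max(cv2.findContours(m,0,2)[0],key=cv2.contourArea)
        q=np.array([onz(c,a[0].astype(float),e[2]+dz)[:2] for a in cs],np.float32)*1000
        el=cv2.fitEllipse(q); x=np.array([*(np.array(el[0])-e[:2]*1000),0]); print('held',thing,round(r['conf'],2),'world off',np.round(x[:2],1),'tool',np.round(R.T@x,1),np.round(el[1],1),'bbox',np.round((q.max(0)+q.min(0))/2-e[:2]*1000,1))
def spindle(c,p,d):
    for r in ctrl.mark_of('wrist','stand_seat')[:2]:
        uv=r['pixel'][::-1]; print('seat',round(r['conf'],2),np.round(uv),np.round(onz(c,uv,.012)*1000,1))
    h=cv2.cvtColor(p,cv2.COLOR_RGB2HSV); g=((h[...,0]>55)&(h[...,0]<100)&(h[...,1]>90)).astype(np.uint8)
    cs=max(cv2.findContours(g,0,2)[0],key=cv2.contourArea)
    q=np.array([onz(c,a[0].astype(float),.012)[:2] for a in cs],np.float32)*1000; print('plate rect',cv2.minAreaRect(q))
    W=[] 
    for v in range(0,400,1):
        for u in range(0,640,1):
            if d[v,u]>0 and p[v,u].min()>0: 
                W.append((u,v,d[v,u]))
    W=np.array(W); n=cv2.undistortPoints(W[:,None,:2].copy(),K(c),np.array(c['dist_coeffs']))[:,0]
    T=np.linalg.inv(np.array(c['camera_from_world'])); P=(T[:3,:3]@(np.c_[n[:,0],-n[:,1],-np.ones(len(n))]*W[:,2:]).T).T+T[:3,3]
    k=(P[:,2]>.071)&(P[:,2]<.079)&(abs(P[:,0]-.496)<.03)&(abs(P[:,1]-.288)<.03)
    print('spindle top pts',k.sum(),np.round(P[k].mean(0)*1000,1) if k.any() else '')
E
python3 -c "
from h import *
c,p,d,o=look('stand_seat',.012,'w3'); held(c,o,'steel_ring_mid',-.004); spindle(c,p,d); print(o['opening'],o['contact_force'])"
```

```text
t 5.65 tcp [0.5308 0.2353 0.1955]
stand_seat 0.67 circ 497.2 290.2 136.5 ell [496.1 292. ] [113.6 123.2] shift [-34.7  56.7] uv 323 125
held steel_ring_mid 0.59 world off [-1.3  2.8] tool [3.1 0.5 0. ] [57.5 63.3] bbox [-1.1  2.8]
plate rect ((515.5328369140625, 289.0520324707031), (14.426712036132812, 21.22705078125), 4.9777703285217285)
spindle top pts 128 [496.7 290.1  73.1]
0.05730628675628053 [ 0.08760251 -0.99082686 -3.61824058]
```

View pics/w3.png

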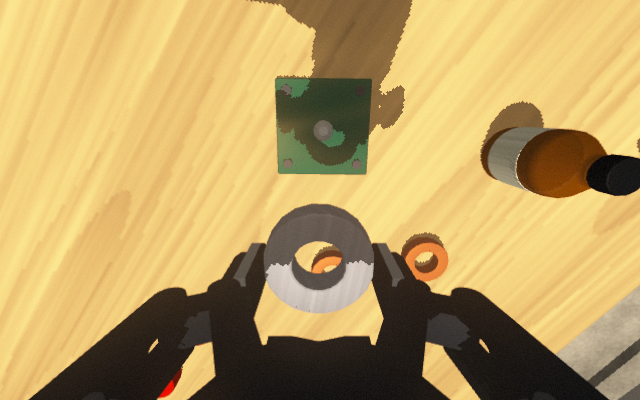

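The spindle stands at (323,129), at about (496.8, 290.0) mm. The oil bottle is clear. Moving over the spindle and checking once settled.

>>> send_rows --plan '[[[1,-17,28,0,0,0,0],[1,-35,56,0,0,0,0],[1,-35,56,0,0,0,0],[1,-35,56,0,0,0,0],[1,-35,56,0,0,0,0],[1,-35,56,0,0,0,0]]]'

```text
clock: 6.45
eef_pos: [0.4981, 0.2863, 0.1992]
ee_rot: [[-0.573, 0.819, -0.0], [0.819, 0.573, -0.0], [-0.0, -0.0, -1.0]]
contact_force: [0.1, -0.3, -3.0]
opening: 0.0575
grip_force: 56.0
```

```bash
python3 -c "
from h import *
c,p,d,o=look('stand_seat',.012,'w4'); held(c,o,'steel_ring_mid',-.004); spindle(c,p,d); print(o['eef_pos'],o['joint_positions'])"
```

```text
t 6.45 tcp [0.4981 0.2863 0.1992]
stand_seat 0.66 circ 496.1 291.1 135.7 ell [490.1 299.4] [111.  122.5] shift [-8.  13.1] uv 319 172
held steel_ring_mid 0.8 world off [-1.4  2.5] tool [ 2.9  0.3 -0. ] [57.  63.1] bbox [-1.   2.4]
seat 0.75 [320. 180.] [496.8 291.8  12. ]
plate rect ((480.6125793457031, 265.97021484375), (42.8183708190918, 71.97830200195312), 32.48277282714844)
spindle top pts 103 [496.6 290.5  73.1]
[0.49809632 0.28634924 0.19918583] [ 2.32177955e+01  9.83543668e+00  7.77778634e+00  8.79523290e+01
 -2.00792100e-02  7.82242344e+01]
```

View pics/w4.png

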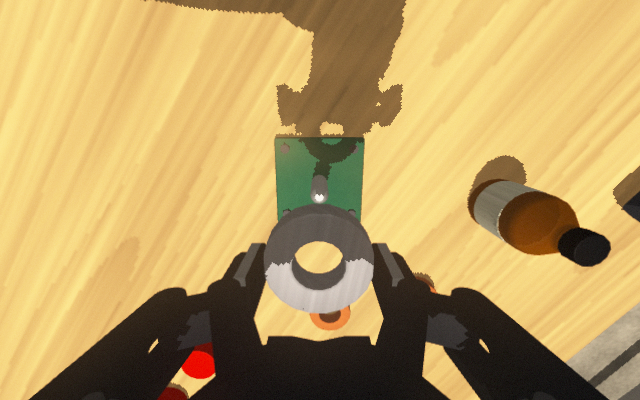

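Spindle tip visible at (319,197). Small correction of +2 mm in y, then lowering until the ring has just passed the tip.

>>> send_rows --plan '[[[1,0,2,-30,0,0,0],[1,0,2,-60,0,0,0],[1,0,2,-85,0,0,0],[1,0,2,-100,0,0,0],[1,0,2,-110,0,0,0],[1,0,2,-118,0,0,0],[1,0,2,-118,0,0,0]]]'

```text
clock: 7.35
eef_pos: [0.4974, 0.2895, 0.0809]
ee_rot: [[-0.575, 0.818, -0.001], [0.818, 0.575, -0.0], [0.0, -0.001, -1.0]]
contact_force: [-0.9, -1.0, -3.1]
opening: 0.0575
grip_force: 55.9
```

```bash
python3 -c "
from h import *
c,p,d,o=look('steel_ring_mid',.012,'w5'); print(o['eef_pos'],o['contact_force']); save('w5c',cv2.resize(p[180:340,220:420],None,fx=3,fy=3))"
```

```text
t 7.35 tcp [0.4974 0.2895 0.0809]
steel_ring_mid 0.57 circ 516.1 262.7 95.2 ell [516.7 262.7] [85.4 94.7] shift [ 19.4 -26.8] uv 318 259
[0.49738429 0.28948921 0.08086171] [-0.9255063  -1.01470682 -3.14036859]
```

View pics/w5c.png

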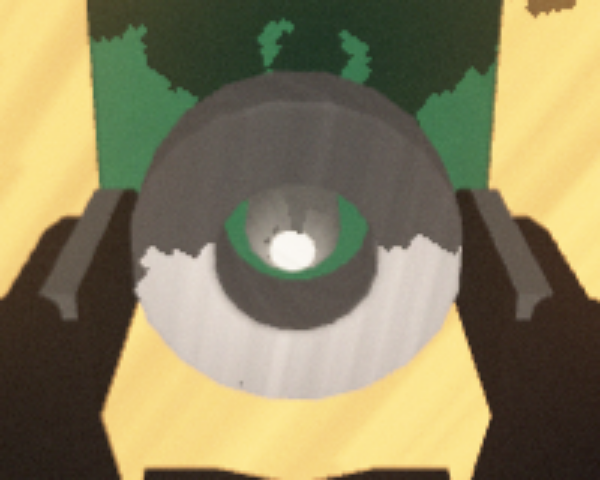

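The spindle tip sits centred in the bore (crop (293,250) against bore centre about (297,255)). Lowering to the plate.

>>> send_rows --plan '[[[1,0,0,-12,0,0,0],[1,0,0,-24,0,0,0],[1,0,0,-34,0,0,0],[1,0,0,-40,0,0,0],[1,0,0,-43,0,0,0],[1,0,0,-46,0,0,0],[1,0,0,-46,0,0,0]]]'

```text
clock: 8.15
eef_pos: [0.4974, 0.2895, 0.035]
ee_rot: [[-0.575, 0.818, -0.0], [0.818, 0.575, -0.0], [0.0, -0.0, -1.0]]
contact_force: [-0.4, -0.1, -3.4]
opening: 0.0572
grip_force: 55.9
```

Not yet in contact; 1–2 mm more, then release and retreat.

>>> send_rows --plan '[[[1,0,0,-1,0,0,0],[1,0,0,-2,0,0,0],[1,0,0,-2,0,0,0]]]'

```text
clock: 8.45
eef_pos: [0.4981, 0.2899, 0.0341]
ee_rot: [[-0.575, 0.818, 0.001], [0.818, 0.575, 0.001], [-0.0, 0.001, -1.0]]
contact_force: [-0.5, 0.5, -1.7]
opening: 0.0576
grip_force: 56.1
```

>>> send_rows --plan '[[[0.2,0,0,-1,0,0,0],[-1,0,0,-1,0,0,0],[-1,0,0,-1,0,0,0],[-1,0,0,-1,0,0,0],[-1,0,0,30,0,0,0],[-1,0,0,75,0,0,0],[-1,0,0,120,0,0,0],[-1,36,-45,140,0,0,0],[-1,72,-90,166,0,0,0],[-1,109,-137,166,0,0,0],[-1,109,-137,166,0,0,0],[-1,109,-137,166,0,0,0]]]'

```text
clock: 9.65
eef_pos: [0.6096, 0.1486, 0.1998]
ee_rot: [[-0.57, 0.821, 0.003], [0.821, 0.57, -0.001], [-0.003, 0.002, -1.0]]
contact_force: [-0.6, 0.1, -0.9]
opening: 0.0851
grip_force: 0.0
```

```bash
python3 -c "
from h import *
c,p,d,o=look('bronze_ring_mid',.018,'w6')
for r in ctrl.trace('wrist','steel_ring_mid')[:1]:
    v,u=np.nonzero(r['region']); k=d[v,u]>0; P=np.array([atd(c,(a,b),d[b,a]) for a,b in zip(u[k],v[k])]); k=P[:,2]>np.percentile(P[:,2],60)-.003;print('steel',r['conf'],np.percentile(P[:,2],[10,50,90]),onz(c,(u.mean(),v.mean()),.03))"
```

```text
t 9.65 tcp [0.6096 0.1486 0.1998]
bronze_ring_mid 0.97 circ 687.8 234.6 58.5 ell [688.1 234.4] [53.1 57.1] shift [78.5 85.8] uv 421 162
bronze_ring_mid 0.82 circ 608.2 155.7 54.9 ell [608.2 155.5] [51.9 53.9] shift [-1.4  6.9] uv 320 180
steel 0.78 [0.0228483  0.02945506 0.03064023] [0.50925443 0.27562276 0.03      ]
```

View pics/w6.png

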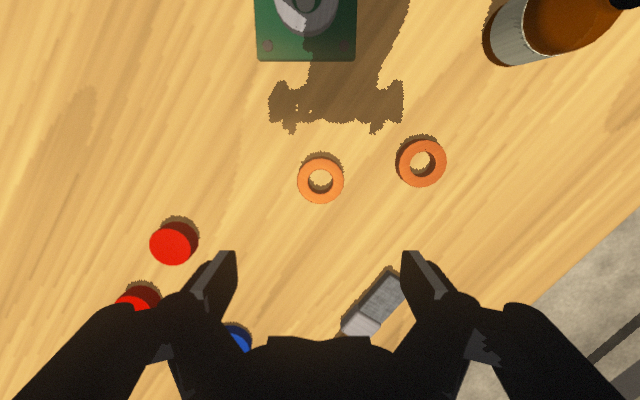

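Steel ring lies flat (top face z ≈ 30 mm). The bronze ring meant is at (320,180), nearer the robot's right than the one at (421,162). Descending on it.

>>> send_rows --plan '[[[-1,0,5,-50,0,0,0],[-1,0,5,-100,0,0,0],[-1,0,5,-140,0,0,0],[-1,0,5,-165,0,0,0],[-1,0,5,-177,0,0,0],[-1,0,5,-177,0,0,0],[1,0,5,-177,0,0,0],[1,0,5,-177,0,0,0],[1,0,5,-177,0,0,0],[1,0,5,-177,0,0,0],[1,0,5,-177,0,0,0],[1,0,5,-177,0,0,0]]]'

```text
clock: 11.0
eef_pos: [0.6084, 0.1578, 0.0258]
ee_rot: [[-0.575, 0.818, 0.005], [0.818, 0.575, 0.001], [-0.002, 0.004, -1.0]]
contact_force: [-2.1, -0.1, 5.9]
opening: 0.0506
grip_force: 52.6
```

>>> send_rows --plan '[[[1,0,0,10,0,0,0],[1,0,0,40,0,0,0],[1,0,0,80,0,0,0],[1,0,0,120,0,0,0],[1,0,0,155,0,0,0],[1,-25,30,170,0,0,0],[1,-50,60,177,0,0,0],[1,-75,90,177,0,0,0],[1,-95,115,177,0,0,0],[1,-110,132,177,0,0,0],[1,-110,132,177,0,0,0],[1,-110,132,177,0,0,0]]]'

```text
clock: 12.2
eef_pos: [0.4963, 0.2898, 0.1995]
ee_rot: [[-0.576, 0.817, 0.0], [0.817, 0.576, -0.0], [-0.001, 0.0, -1.0]]
contact_force: [0.1, 0.3, -3.1]
opening: 0.0504
grip_force: 53.0
```

```bash
cat > chk.py <<'E'
from h import *; import sys
c,p,d,o=look('stand_seat',.012,sys.argv[2]); held(c,o,sys.argv[1],float(sys.argv[3])); spindle(c,p,d); print(np.round(o['eef_pos'],4),o['opening'],np.round(o['contact_force'],1))
E
python3 chk.py bronze_ring_mid w7 -.004
```

```text
t 12.2 tcp [0.4963 0.2898 0.1995]
stand_seat 0.85 circ 496.2 290.5 135.7 ell [495.6 289.4] [108.1 111.3] shift [-0.7 -0.4] uv 318 176
held bronze_ring_mid 0.85 world off [-0.6  1.6] tool [ 1.7  0.4 -0. ] [49.7 56.1] bbox [-0.2  1.8]
held bronze_ring_mid 0.66 world off [53.  23.6] tool [-11.3  57.    0. ] [3.7 9.1] bbox [52.8 23.5]
seat 0.81 [321. 183.] [497.8 293.7  12. ]
seat 0.23 [321. 184.] [498.4 293.1  12. ]
plate rect ((475.7834777832031, 248.70631408691406), (36.8621711730957, 47.96752166748047), 62.970703125)
spindle top pts 103 [496.4 290.5  73. ]
[0.4963 0.2898 0.1995] 0.05040425380296184 [ 0.1  0.3 -3.1]
```

>>> send_rows --plan '[[[1,0,1,-30,0,0,0],[1,0,1,-60,0,0,0],[1,0,1,-85,0,0,0],[1,0,1,-98,0,0,0],[1,0,1,-106,0,0,0],[1,0,1,-112,0,0,0],[1,0,1,-112,0,0,0]]]'

```text
clock: 13.1
eef_pos: [0.4969, 0.2905, 0.0875]
ee_rot: [[-0.575, 0.818, 0.0], [0.818, 0.575, 0.0], [-0.0, 0.0, -1.0]]
contact_force: [-1.0, -0.1, -3.3]
opening: 0.0504
grip_force: 52.9
```

```bash
python3 -c "
from h import *
c,p,d,o=look('bronze_ring_mid',.012,'w8'); print(o['eef_pos'],o['contact_force']); save('w8c',cv2.resize(p[180:340,220:420],None,fx=3,fy=3))"
```

```text
t 13.1 tcp [0.4969 0.2905 0.0875]
bronze_ring_mid 0.88 circ 688.0 236.4 71.8 ell [683.1 228.6] [24.7 77.9] shift [186.2 -61.9] uv 443 378
bronze_ring_mid 0.57 circ 518.2 259.1 87.4 ell [519.8 259.4] [78.2 86.6] shift [ 22.9 -31.1] uv 319 261
[0.49688089 0.29051722 0.08748743] [-1.0340844  -0.07001577 -3.29673623]
```

View pics/w8c.png

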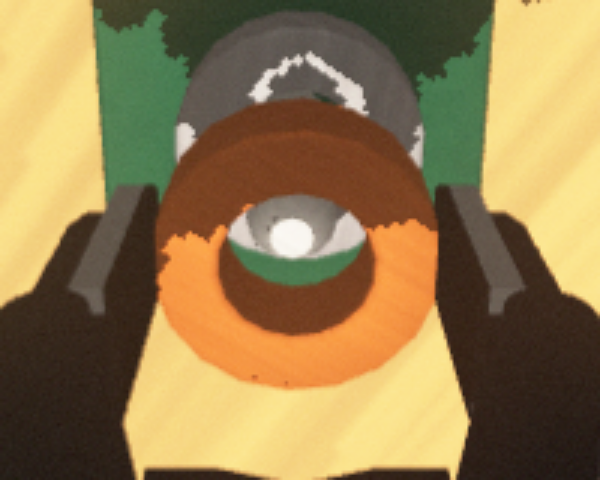

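The spindle tip at crop (292,238) is inside the bore, about 1.5 mm toward its far side. Correcting by (-1,+1) mm and lowering.

>>> send_rows --plan '[[[1,-1,1,-8,0,0,0],[1,-1,1,-16,0,0,0],[1,-1,1,-23,0,0,0],[1,-1,1,-27,0,0,0],[1,-1,1,-29,0,0,0],[1,-1,1,-30,0,0,0],[1,-1,1,-30,0,0,0]]]'

```text
clock: 13.9
eef_pos: [0.4956, 0.2916, 0.0573]
ee_rot: [[-0.575, 0.818, -0.0], [0.818, 0.575, 0.0], [0.0, 0.0, -1.0]]
contact_force: [-0.4, -0.4, -2.7]
opening: 0.0503
grip_force: 53.0
```

>>> send_rows --plan '[[[1,0,0,-1,0,0,0],[1,0,0,-1.5,0,0,0],[1,0,0,-1.5,0,0,0]]]'

```text
clock: 14.2
eef_pos: [0.4957, 0.2916, 0.056]
ee_rot: [[-0.575, 0.818, 0.0], [0.818, 0.575, 0.0], [-0.0, 0.0, -1.0]]
contact_force: [-0.2, -0.1, -3.4]
opening: 0.0507
grip_force: 53.0
```

>>> send_rows --plan '[[[1,0,0,-1,0,0,0],[1,0,0,-1,0,0,0],[1,0,0,-1,0,0,0]]]'

```text
clock: 14.5
eef_pos: [0.4957, 0.2917, 0.0558]
ee_rot: [[-0.575, 0.818, 0.001], [0.818, 0.575, 0.0], [-0.0, 0.001, -1.0]]
contact_force: [-1.8, -0.7, 3.6]
opening: 0.0506
grip_force: 53.7
```

>>> send_rows --plan '[[[0.2,0,0,0,0,0,0],[-1,0,0,0,0,0,0],[-1,0,0,0,0,0,0],[-1,0,0,0,0,0,0],[-1,0,0,30,0,0,0],[-1,0,0,75,0,0,0],[-1,0,0,120,0,0,0],[-1,10,-30,144,0,0,0]]]'

```text
clock: 15.3
eef_pos: [0.5065, 0.2645, 0.2034]
ee_rot: [[-0.579, 0.815, 0.006], [0.815, 0.579, 0.004], [-0.0, 0.007, -1.0]]
contact_force: [0.7, -0.5, 1.0]
opening: 0.0855
grip_force: 0.0
```

>>> send_rows --plan '[[[-1,15,-45,0,0,0,0],[-1,30,-90,0,0,0,0],[-1,45,-135,0,0,0,0],[-1,60,-180,0,0,0,0],[-1,75,-225,0,0,0,0],[-1,90,-270,0,0,0,0],[-1,105,-315,0,0,0,0],[-1,120,-350,0,0,0,0],[-1,135,-376,0,0,0,0],[-1,135,-376,0,0,0,0],[-1,135,-376,0,0,0,0],[-1,135,-376,0,0,0,0]]]'

```text
clock: 16.5
eef_pos: [0.6403, -0.1134, 0.1987]
ee_rot: [[-0.576, 0.818, -0.0], [0.818, 0.576, 0.001], [0.001, -0.0, -1.0]]
contact_force: [-0.6, 0.2, -0.5]
opening: 0.0852
grip_force: 0.0
```

```bash
python3 -c "
from h import *
c,p,d,o=look('blue_ring_mid',.016,'w9')
p,d=ctrl.read_camera('top'); c=ctrl.get_calibration('top')
for t,z in(('steel_ring_mid',.03),('bronze_ring_mid',.048)):
  for r in ctrl.trace('top',t)[:3]:
    v,u=np.nonzero(r['region']); print(t,round(r['conf'],2),onz(c,(u.mean(),v.mean()),z),np.median([atd(c,(a,b),d[b,a])[2] for a,b in zip(u,v)]))
save('t2',p)"
```

```text
t 16.5 tcp [ 0.6403 -0.1134  0.1987]
blue_ring_mid 0.62 circ 640.4 -112.0 58.6 ell [ 640.5 -112.4] [56.1 57.5] shift [0.2 1. ] uv 319 185
steel_ring_mid 0.62 [0.49703455 0.25990787 0.03      ] 0.027180141528506674
bronze_ring_mid 0.68 [0.68284638 0.22632871 0.048     ] 0.017584348380373482
bronze_ring_mid 0.57 [0.49572369 0.28580761 0.048     ] 0.04688409821897921
```

>>> send_rows --plan '[[[-1,0,2,-50,0,0,0],[-1,0,2,-100,0,0,0],[-1,0,2,-140,0,0,0],[-1,0,2,-165,0,0,0],[-1,0,2,-175,0,0,0],[-1,0,2,-175,0,0,0],[1,0,2,-175,0,0,0],[1,0,2,-175,0,0,0],[1,0,2,-175,0,0,0],[1,0,2,-175,0,0,0],[1,0,2,-175,0,0,0],[1,0,2,-175,0,0,0]]]' --squeeze 40

```text
clock: 17.95
eef_pos: [0.6429, -0.1131, 0.0275]
ee_rot: [[-0.575, 0.818, 0.006], [0.818, 0.575, -0.002], [-0.005, 0.004, -1.0]]
contact_force: [0.0, 0.3, 6.3]
opening: 0.0542
grip_force: 41.6
```

>>> send_rows --plan '[[[1,0,0,10,0,0,0],[1,0,0,40,0,0,0],[1,0,0,80,0,0,0],[1,0,0,120,0,0,0],[1,0,0,160,0,0,0],[1,-10,30,175,0,0,0],[1,-20,60,175,0,0,0]]]'

```text
clock: 18.65
eef_pos: [0.6227, -0.053, 0.2045]
ee_rot: [[-0.573, 0.819, 0.009], [0.819, 0.573, -0.002], [-0.007, 0.007, -1.0]]
contact_force: [-0.5, 1.3, -0.1]
opening: 0.0537
grip_force: 42.6
```

>>> send_rows --plan '[[[1,-15,40,0,0,0,0],[1,-30,85,0,0,0,0],[1,-45,130,0,0,0,0],[1,-60,175,0,0,0,0],[1,-75,220,0,0,0,0],[1,-90,260,0,0,0,0],[1,-105,300,0,0,0,0],[1,-118,325,0,0,0,0],[1,-124,341,0,0,0,0],[1,-124,341,0,0,0,0],[1,-124,341,0,0,0,0],[1,-124,341,0,0,0,0]]]'

```text
clock: 19.85
eef_pos: [0.497, 0.2877, 0.1991]
ee_rot: [[-0.574, 0.819, 0.0], [0.819, 0.574, -0.0], [-0.001, 0.0, -1.0]]
contact_force: [0.3, -0.2, -0.0]
opening: 0.054
grip_force: 42.6
```

```bash
python3 chk.py blue_ring_mid w10 -.008
```

```text
t 19.85 tcp [0.497  0.2877 0.1991]
stand_seat 0.78 circ 496.6 292.1 134.3 ell [508.5 277.5] [ 88.6 144.1] shift [ 11.5 -10.3] uv 319 170
held blue_ring_mid 0.58 world off [-2.4  4.5] tool [ 5.1  0.6 -0. ] [53.4 58.7] bbox [-2.1  4.3]
seat 0.64 [319. 183.] [496.9 290.5  12. ]
seat 0.31 [320. 186.] [499.4 288.3  12. ]
plate rect ((475.23944091796875, 247.935791015625), (34.250267028808594, 24.90921974182129), 73.23689270019531)
spindle top pts 92 [496.4 290.9  72.9]
[0.497  0.2877 0.1991] 0.053993838436997066 [ 0.3 -0.2 -0. ]
```

>>> send_rows --plan '[[[1,1,0.5,-30,0,0,0],[1,1,0.5,-60,0,0,0],[1,1,0.5,-80,0,0,0],[1,1,0.5,-92,0,0,0],[1,1,0.5,-98,0,0,0],[1,1,0.5,-102,0,0,0],[1,1,0.5,-102,0,0,0]]]'

```text
clock: 20.75
eef_pos: [0.498, 0.2892, 0.0974]
ee_rot: [[-0.575, 0.818, 0.001], [0.818, 0.575, 0.0], [-0.0, 0.001, -1.0]]
contact_force: [-0.3, -0.4, -0.4]
opening: 0.0536
grip_force: 42.6
```

```bash
python3 -c "
from h import *
c,p,d,o=look('blue_ring_mid',.012,'w11'); print(o['eef_pos'],o['contact_force']); save('w11c',cv2.resize(p[180:340,220:420],None,fx=3,fy=3))"
```

```text
t 20.75 tcp [0.498  0.2892 0.0974]
blue_ring_mid 0.93 circ 518.3 260.6 93.3 ell [518.8 260.4] [85.1 93.2] shift [ 20.9 -28.8] uv 318 252
[0.49797613 0.28917655 0.09735297] [-0.30060958 -0.36172001 -0.42046368]
```

View pics/w11c.png

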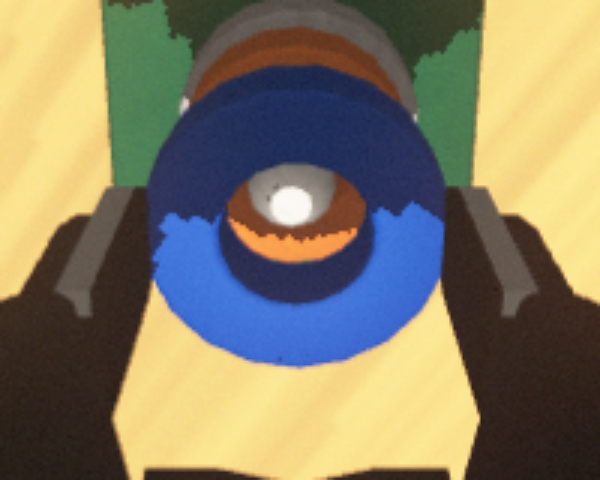

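The spindle tip at crop (291,207) is centred in the bore given its lower height. Lowering.

>>> send_rows --plan '[[[1,0,0,-7,0,0,0],[1,0,0,-13,0,0,0],[1,0,0,-18,0,0,0],[1,0,0,-20,0,0,0],[1,0,0,-21,0,0,0],[1,0,0,-21,0,0,0]]]'

```text
clock: 21.45
eef_pos: [0.4975, 0.2891, 0.0758]
ee_rot: [[-0.575, 0.818, -0.0], [0.818, 0.575, -0.0], [-0.0, -0.0, -1.0]]
contact_force: [0.0, 0.4, -0.6]
opening: 0.0538
grip_force: 42.7
```

>>> send_rows --plan '[[[1,0,0,-1,0,0,0],[1,0,0,-1.5,0,0,0],[1,0,0,-1.5,0,0,0]]]'

```text
clock: 21.75
eef_pos: [0.4978, 0.2892, 0.0755]
ee_rot: [[-0.575, 0.818, 0.001], [0.818, 0.575, 0.0], [-0.0, 0.001, -1.0]]
contact_force: [-3.1, -1.7, 5.6]
opening: 0.0541
grip_force: 43.9
```

>>> send_rows --plan '[[[0.2,0,0,0,0,0,0],[-1,0,0,0,0,0,0],[-1,0,0,0,0,0,0],[-1,0,0,0,0,0,0],[-1,0,0,40,0,0,0],[-1,0,0,85,0,0,0],[-1,0,0,120,0,0,0],[-1,0,-30,125,0,0,0]]]'

```text
clock: 22.55
eef_pos: [0.5003, 0.2622, 0.2054]
ee_rot: [[-0.578, 0.816, 0.01], [0.816, 0.578, 0.005], [-0.002, 0.012, -1.0]]
contact_force: [1.4, -0.3, 0.1]
opening: 0.0854
grip_force: 0.0
```

>>> send_rows --plan '[[[-1,1,-45,0,0,0,0],[-1,2,-90,0,0,0,0],[-1,4,-135,0,0,0,0],[-1,5,-180,0,0,0,0],[-1,6,-225,0,0,0,0],[-1,8,-260,0,0,0,0],[-1,8,-272,0,0,0,0],[-1,8,-272,0,0,0,0],[-1,8,-272,0,0,0,0],[-1,8,-272,0,0,0,0]]]'

```text
clock: 23.55
eef_pos: [0.5055, -0.0114, 0.1992]
ee_rot: [[-0.577, 0.817, -0.0], [0.817, 0.577, 0.001], [0.001, 0.0, -1.0]]
contact_force: [-0.2, 0.3, 0.0]
opening: 0.0855
grip_force: 0.0
```

```bash
python3 -c "
from h import *
c,p,d,o=look('red_cap_mid',.024,'w12')
p,d=ctrl.read_camera('top'); c=ctrl.get_calibration('top')
for t,z in(('bronze_ring_mid',.048),('blue_ring_mid',.064)):
  for r in ctrl.trace('top',t)[:3]:
    v,u=np.nonzero(r['region']); print(t,round(r['conf'],2),onz(c,(u.mean(),v.mean()),z),np.percentile([atd(c,(a,b),d[b,a])[2] for a,b in zip(u,v)],[20,50,80]))
"
```

```text
t 23.55 tcp [ 0.5055 -0.0114  0.1992]
red_cap_mid 0.84 circ 505.4 -11.1 52.3 ell [506.  -10.5] [48.1 51.8] shift [0.5 0.9] uv 319 187
red_cap_mid 0.65 circ 506.4 -115.9 58.2 ell [ 506.7 -116. ] [47.6 58.4] shift [   1.2 -104.6] uv 268 257
bronze_ring_mid 0.6 [0.68462827 0.2260984  0.048     ] [0.01461852 0.01738631 0.01971376]
blue_ring_mid 0.56 [0.496661   0.28802039 0.064     ] [0.05824157 0.062981   0.06519802]
```

View pics/w12.png

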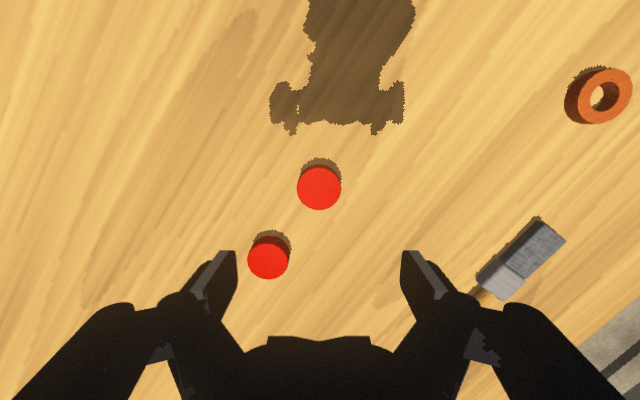

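Blue ring's top is at about 64 mm, so it is seated. The cap meant is at (319,187); the look-alike at (268,257) is clear of the fingers. Gripping.

>>> send_rows --plan '[[[-1,0,2,-50,0,0,0],[-1,0,2,-100,0,0,0],[-1,0,2,-140,0,0,0],[-1,0,2,-160,0,0,0],[-1,0,2,-168,0,0,0],[-1,0,2,-168,0,0,0],[1,0,2,-168,0,0,0],[1,0,2,-168,0,0,0],[1,0,2,-168,0,0,0],[1,0,2,-168,0,0,0],[1,0,2,-168,0,0,0],[1,0,2,-168,0,0,0]]]'

```text
clock: 25.0
eef_pos: [0.5075, -0.0112, 0.034]
ee_rot: [[-0.575, 0.818, 0.004], [0.818, 0.575, -0.001], [-0.003, 0.003, -1.0]]
contact_force: [-0.3, -0.2, 6.2]
opening: 0.0474
grip_force: 40.3
```

>>> send_rows --plan '[[[1,0,0,10,0,0,0],[1,0,0,40,0,0,0],[1,0,0,80,0,0,0],[1,0,0,120,0,0,0],[1,0,0,160,0,0,0],[1,0,30,168,0,0,0],[1,0,60,168,0,0,0]]]'

```text
clock: 25.7
eef_pos: [0.5075, 0.0491, 0.2036]
ee_rot: [[-0.573, 0.819, 0.007], [0.819, 0.573, -0.0], [-0.004, 0.006, -1.0]]
contact_force: [0.5, 0.5, -1.6]
opening: 0.0476
grip_force: 41.4
```

>>> send_rows --plan '[[[1,-1,40,0,0,0,0],[1,-2,85,0,0,0,0],[1,-4,130,0,0,0,0],[1,-5,170,0,0,0,0],[1,-6,205,0,0,0,0],[1,-8,230,0,0,0,0],[1,-8,238,0,0,0,0],[1,-8,238,0,0,0,0],[1,-8,238,0,0,0,0],[1,-8,238,0,0,0,0]]]'

```text
clock: 26.7
eef_pos: [0.4978, 0.2858, 0.1995]
ee_rot: [[-0.574, 0.819, 0.0], [0.819, 0.574, -0.001], [-0.0, -0.0, -1.0]]
contact_force: [0.2, 0.7, -1.2]
opening: 0.0473
grip_force: 41.4
```

```bash
python3 chk.py red_cap_mid w13 -.008
```

```text
t 26.7 tcp [0.4978 0.2858 0.1995]
stand_seat 0.66 circ 496.7 290.2 136.1 ell [504.9 281.9] [ 92.8 132.5] shift [ 7.1 -3.9] uv 319 170
held red_cap_mid 0.66 world off [ -12.1 -143.7] tool [-1.108e+02 -9.230e+01  1.000e-01] [16.  48.6] bbox [ -18.5 -127.3]
held red_cap_mid 0.61 world off [-1.9  3.7] tool [ 4.1  0.6 -0. ] [46.4 54.7] bbox [-1.7  3.5]
seat 0.64 [320. 183.] [498.7 288.5  12. ]
plate rect ((479.5442810058594, 249.80299377441406), (22.46965217590332, 51.669677734375), 32.57369613647461)
spindle top pts 107 [496.4 290.4  73. ]
[0.4978 0.2858 0.1995] 0.04730866863645243 [ 0.2  0.7 -1.2]
```

>>> send_rows --plan '[[[1,0,2.5,-30,0,0,0],[1,0,2.5,-60,0,0,0],[1,0,2.5,-78,0,0,0],[1,0,2.5,-86,0,0,0],[1,0,2.5,-92,0,0,0],[1,0,2.5,-96,0,0,0],[1,0,2.5,-98,0,0,0],[1,0,2.5,-98,0,0,0]]]'

```text
clock: 27.7
eef_pos: [0.498, 0.2898, 0.1021]
ee_rot: [[-0.575, 0.818, 0.001], [0.818, 0.575, 0.001], [-0.0, 0.001, -1.0]]
contact_force: [0.4, -0.7, -1.1]
opening: 0.0474
grip_force: 41.4
```

```bash
python3 -c "
from h import *
c,p,d,o=look('red_cap_mid',.012,'w14'); print(o['eef_pos'],o['contact_force']); save('w14c',cv2.resize(p[160:340,220:420],None,fx=3,fy=3))"
```

```text
t 27.7 tcp [0.498  0.2898 0.1021]
red_cap_mid 0.57 circ 521.1 258.1 89.4 ell [521.2 257.9] [75.6 89.5] shift [ 23.2 -31.9] uv 318 253
[0.49803944 0.28976091 0.10207893] [ 0.37299673 -0.71590903 -1.14748201]
```

View pics/w14c.png

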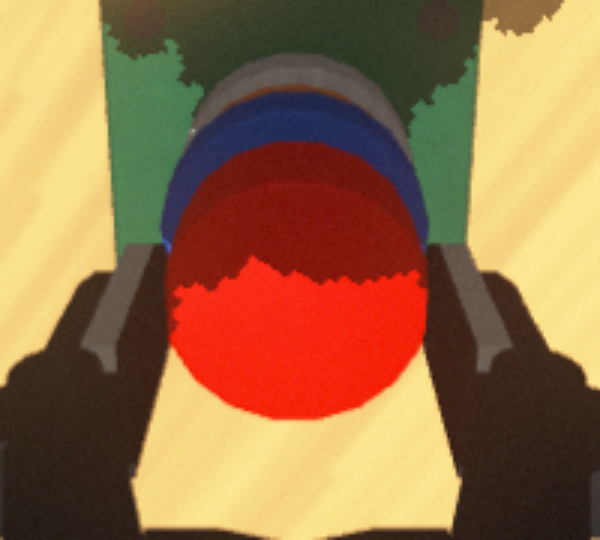

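The cap (red, crop (297,300)) sits over the blue ring with the spindle tip already inside; no force so far. Lowering until contact.

>>> send_rows --plan '[[[1,0,0,-1.5,0,0,0],[1,0,0,-3,0,0,0],[1,0,0,-4,0,0,0],[1,0,0,-5,0,0,0],[1,0,0,-5,0,0,0]]]'

```text
clock: 28.3
eef_pos: [0.4977, 0.2897, 0.098]
ee_rot: [[-0.575, 0.818, 0.001], [0.818, 0.575, 0.0], [-0.0, 0.001, -1.0]]
contact_force: [-3.2, -0.2, 5.6]
opening: 0.0475
grip_force: 42.1
```

Contact at the expected height (0.098). Releasing and retreating clear of the stand.

>>> send_rows --plan '[[[0.2,0,0,0,0,0,0],[-1,0,0,0,0,0,0],[-1,0,0,0,0,0,0],[-1,0,0,0,0,0,0],[-1,0,0,40,0,0,0],[-1,0,0,85,0,0,0],[-1,0,0,110,0,0,0],[-1,35,-50,110,0,0,0],[-1,65,-90,110,0,0,0],[-1,65,-90,110,0,0,0],[-1,65,-90,110,0,0,0]]]'

```text
clock: 29.4
eef_pos: [0.5634, 0.1979, 0.2055]
ee_rot: [[-0.572, 0.82, -0.001], [0.82, 0.572, -0.0], [0.0, -0.001, -1.0]]
contact_force: [0.3, 0.1, -0.0]
opening: 0.0854
grip_force: 0.0
```

```bash
python3 -c "
from h import *
c,p,d,o=look('red_cap_mid',.088,'w15'); save('w15c',cv2.resize(p[60:220,220:420],None,fx=3,fy=3))
look('blue_ring_mid',.064)
for r in ctrl.trace('wrist','red_cap_mid')[:1]:
    v,u=np.nonzero(r['region']); print(np.percentile([atd(c,(a,b),d[b,a])[2] for a,b in zip(u,v)],[50,80,95]))
print(o['contact_force'],o['clock'])"
```

```text
t 29.4 tcp [0.5634 0.1979 0.2055]
red_cap_mid 0.94 circ 499.3 289.0 50.1 ell [499.3 289. ] [48.6 49. ] shift [-64.1  91.2] uv 317 68
t 29.5 tcp [0.5619 0.2    0.2057]
blue_ring_mid 0.62 circ 500.7 284.4 53.9 ell [494.1 296.7] [58.6 70.9] shift [-67.8  96.6] uv 314 100
[0.010485   0.01737189 0.02081534]
[ 0.34159188  0.05346899 -0.02939536] 29.4
```

View pics/w15c.png

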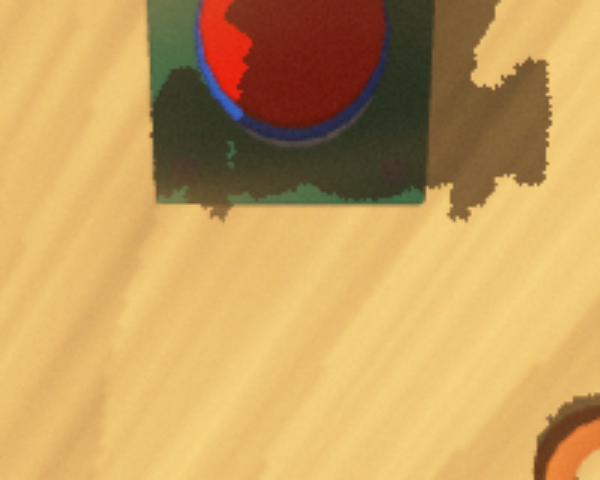

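The cap lies concentric over the blue and steel rings (crop centre about (292,40)), roughly 3 mm from the axis. One height check, then hand in.

```bash
python3 -c "
from h import *
c=ctrl.get_calibration('wrist');p,d=ctrl.read_camera('wrist')
r=ctrl.trace('wrist','red_cap_mid')
z=None
for q in r:
    v,u=np.nonzero(q['region']); P=np.array([atd(c,(a,b),d[b,a]) for a,b in zip(u,v) if d[b,a]>0])
    if abs(P[:,1].mean()-.29)<.03:
        z=np.median(P[:,2]); A=np.c_[P[:,:2],np.ones(len(P))]; k=abs(P[:,2]-z)<.004; print(z,np.linalg.lstsq(A[k],P[k,2],rcond=None)[0][:2],P[k].mean(0))
if z and abs(z-.088)<.004: print(ctrl.hand_in())
"
```

```text
0.08769486954210852 [-0.00084234  0.00515744] [0.49853207 0.28952946 0.08767619]
the job is handed in; nothing more can be done
None
```

The piston head is built and handed in: steel, bronze, blue and red cap lie stacked and level on the spindle; the cap's top measured 88 mm above the bench as it should, about 2–3 mm off the axis, and the simulator returned no verdict.

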